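# Slide the specimen tray home until its hidden catch snaps, and prove it by a tug

### The job

The specimen tray of the sectioning instrument has been left drawn out. Slide it in under the microscope head, feeling for its hidden spring catch and stop without ramming it, and let go once it is caught; then take hold of the tab again, give it a light tug outwards (about 10 N) to prove that it is held, and leave it caught with the hand clear. Leave the other things on the instrument and the bench where they are.

Things in the scene. Friction and masses are not known exactly. Their poses are not given: they have to be found in the camera images.
- microtome: White sectioning instrument with a stereo microscope, fixed to the bench. Origin at bench height in the middle of its base plate (x -180 to +170 mm, y -115 to +115, 20 mm thick). Its +x axis is level and is the direction in which the tray is pushed in; z up. The tray lies on the plate at y = 0 in a black channel with lips over its edges (70 mm wide, top 36 mm above the bench, x -175 to +100).
- slot (a point): Centre of the slot in the front of the white hood, at x = 0 of the instrument, 38 mm above the bench. The hood (160 mm deep, 117 mm wide, top 90 mm above the bench) takes the tray's inner end. Caught, the tab's centre stands somewhere between 45 and 69 mm in front (-x) of this point: the catch lies at another depth every time, hidden in the hood, and must be felt for.
- overhang (a point): Foremost point of the microscope head's lowest part, a grey ring light 90 mm across: 180 mm above the bench, at x = -60 mm of the instrument. The eyepieces above it reach x = -65, 340 mm up. A hand pointing straight down on the pushed-in tab would strike the head: lean it back about 40 degrees, fingers pointing down and in (+x).
- tray: Loose aluminium tray, 150 mm along x, 50 mm wide, 10 mm thick, with two small specimen blocks; 0.25 kg, more or less. Origin at the centre of its underside, 20 mm above the bench; x points inward. Starts drawn out, flat in the channel; slides with about 0.5 to 1 N of friction. Caught, it rests about 4 mm short of the hard stop, where its plunger presses it against the catch; a pull outwards does not free it.
- nose (a point): Middle of the tray's inner end, 5 mm above its underside. Going in, it meets a spring plunger 26 mm before the caught place (3 N, growing to 5), which pushes an uncaught tray back out by 20 mm or more; then a ramp on the tray lifts the catch: 2 to 4 N more, not yet home; then the catch drops, and 4 mm on is the hard stop. The push stays under 15 N until that stop.
- tab (a point): Centre of the free part of the upright grip plate at the tray's outer end, 66 mm above the bench, 70 mm outward (-x) of the tray's origin. Plain aluminium, 36 mm wide along y, 10 mm thick along x, standing from 30 to 88 mm above the bench. Can be gripped across its 36 mm width by a hand leaned back, or pushed on its outer face.
- chuck_mid (a point): steel specimen chuck, 28 mm wide, 32 mm tall, standing on the instrument's base plate; centre
- block_mid (a point): dark steel square block 24 x 24 x 16 mm lying on the instrument's base plate; centre
- flask_mid (a point): amber bottle 44 mm wide, 95 mm tall on the bench; centre
- dish_mid (a point): clear lidded dish 68 mm wide, 16 mm tall on the bench; centre
- slidebox_mid (a point): grey and white slide box 85 x 100 x 35 mm on the bench; centre
- brush_grip (a point): brush 120 mm long lying on the bench; its handle
- vial_mid (a point): small glass jar 26 mm wide, 50 mm tall on the bench; centre
Not all that is in view belongs to the job. Leave any orange or yellow look-alike of the tray alone.

How it is judged:
On the way, in this order (a step that is already met when the one before it is completed fails the run):
1. the tray is pushed in past its catch and let go, and the catch holds it: it rests still against the catch (more than 2 N) with the robot off it (contact force between catch_c0 and tray_c2 above 2 N and linear speed of tray below 0.02 m/s and contact force between each of the arm, the fingers and tray below 0.1 N), for 0.3 s.
2. the fingers tug the tray outwards so that it bears on the catch with more than 7.5 N (the plunger alone gives about 5 N) (contact force between catch_c0 and tray_c2 above 7.5 N and contact force between the fingers and tray above 1 N), for 0.05 s.
At the end, for the whole second after the job is handed in: the tray rests still (under 20 mm/s), held by its catch against the plunger (more than 2 N between catch and tray) (contact force between catch_c0 and tray_c2 above 2 N and linear speed of tray below 0.02 m/s); the robot touches nothing.
It fails at once if the tray is wrenched against its catch with more than 45 N (contact force between catch_c0 and tray_c2 above 45 N).
It fails at once if the tray is rammed against its stop with more than 40 N (contact force between any of seat_c0, seat_c1 and tray above 40 N).
It fails at once if another thing on the instrument or the bench is moved by more than 40 mm (distance of any of chuck_mid, block_mid, flask_mid, dish_mid, slidebox_mid, brush_grip, vial_mid from where it was at the start of the episode above 0.04 m).
It also fails if it takes over 51 s, if anything falls off the work surface, if the arm or the gripper's body presses on something with over 40 N, if the wrist force passes 120 N, or if a joint passes its speed limit or range.

### The arm

A 7-joint arm with a two-finger parallel gripper is mounted at the origin on the work surface. World frame = base frame: x ahead of the robot, y to its left, z up, the work surface at z = 0. Lengths are in m, angles in rad, forces in N, time in s.
With the tool pointing down it reaches from about 0.425 to 0.95 m from the base axis. Payload 4.7 kg.
Tool frame: the origin (TCP) lies between the finger pads; the fingertips stand 25 mm ahead of it and the grasp point (between the pads) lies 6 mm ahead of it; z points along the fingers, y is the line along which they close (so a half turn about z gives the same grasp; the last joint's range is limited). The gripper opens to 85 mm and grips with 20 to 120 N. Pads are 22 mm wide; open, the fingers measure 114 mm over their backs; the gripper's body (76 mm by 85 mm) begins 54 mm behind the grasp point. The pads swing forward as they close: fully open they stand 13 mm farther back than shut.
Start: joints at [1.228, 0.469, -0.049, 1.532, 0.024, 1.141, -0.082], TCP at [0.208, -0.642, 0.256] pointing down, gripper open.
Joint ranges: [-2.59, 2.59], [-0.33, 1.99], [-1.39, 1.29], [0.1, 2.45], [-1.04, 4.18], [0.21, 1.99], [-2.66, 2.66]. Speed limits (rad/s): [2.57, 2.57, 3.14, 3.14, 3.14, 3.14, 3.14].

### API

Orientations are given as a 3x3 rotation matrix whose columns are the frame's x, y, z axes.
In Python, from rig import * gives the robot as it stands. Calls block until the motion is done:
- movep(position, orientation): joint-space move of the TCP to a pose.
- move_l(position, attitude=None, feed=0.15, until_force=None): straight line of the TCP; attitude=None keeps the orientation; feed is the mean speed in m/s. With until_force (N) it stops when the force on the tool has changed by that much, and returns True; else False.
- move_joints(angles): joint-space move.
- command_gripper(opening, newtons=None): finger opening in m; newtons is the grip in N (None keeps the last); returns when the fingers have stopped.
- sleep(seconds).
- inverse_kinematics(position, orientation): joint angles nearest the present ones, or None.
- sense(): the state.
- camera(name): name is "side" or "top" or "wrist"; returns (picture, depth): 480x640x3 uint8, red, green, blue; 480x640 float32, m along the optical axis (not along the pixel's ray), 0 where there is no reading.
- camera_params(name): a dict with "K" (3x3 intrinsics, pixels), "dist" ([k1, k2, p1, p2, k3] as OpenCV has them; the pictures are not rectified), "position" and "rotation" of the camera in the world; the wrist camera has in their place "tool_from_camera" (4x4, takes a point from camera to tool coordinates, whose origin is the TCP and whose axes are the flange's). Camera axes: x right, y down, z forward; pixel columns grow to the right and rows downward; lengths in m; the calibration is good to about 2 mm. A picture is of the moment at which its call begins: read the wrist's pose just before it. camera_params takes no time and is no camera call.
A pose or a line that the arm cannot do raises Unreachable and nothing moves.
- finish_job(): hands the job in; it is judged then, once.
The state is a dict: "time_s": time; "joint_pos": joint angles; "qd": joint speeds; "joint_efforts": joint torques, N m; "position": TCP position; "tcp_rot": TCP orientation; "wrist_force": force on the tool from outside, world axes, zero at the start; "ft_torque": the same for the moment, N m; "finger_gap": finger opening in m; "gripper_force": force on a finger pad.
Only numpy, scipy, OpenCV 4.12 (cv2) and the standard library are available. Lean on these libraries where they do the work, as an engineer would, in place of code of your own. Each camera call takes 0.05 s, during which the arm holds its last target. There are 200 camera calls.

## Working session

There is one attempt and no reset: what is moved stays moved. The work goes in short steps, each a Python script; the robot and the scene stay as the last script left them, time stands still between calls to the robot, and variables do not carry over. Pictures are saved under pics/ and viewed, at most 10 in all, crops included, and the job is handed in when it is done.

```bash
mkdir -p pics; ls
python3 - <<'E'
from rig import *
import cv2,numpy as np
s=sense();print(s['time_s'],s['position'],s['tcp_rot'],s['wrist_force'])
for n in("side","top"):
    p,d=camera(n);cv2.imwrite(f"pics/{n}0.png",p[:,:,::-1]);np.save(f"pics/{n}0.npy",d);c=camera_params(n);print(n,c)
print(camera_params("wrist"))
E
```

```text
pics
0.0 [ 0.20819474 -0.64150908  0.25524196] [[ 9.51160818e-01  3.08695031e-01 -6.90435145e-04]
 [ 3.08695793e-01 -9.51158974e-01  1.87435688e-03]
 [-7.81089285e-05 -1.99594925e-03 -9.99998005e-01]] [ 1.06910558  0.78507637 -0.35932439]
side {'K': array([[601.81705774,   0.        , 305.76460076],
       [  0.        , 601.81705774, 239.76826503],
       [  0.        ,   0.        ,   1.        ]]), 'dist': array([0.02001277, 0.        , 0.        , 0.        , 0.        ]), 'position': array([1.23557238, 0.46382561, 0.89820501]), 'rotation': array([[-0.63047561,  0.49489294, -0.59798117],
       [ 0.77620598,  0.39980242, -0.48750622],
       [-0.00218906, -0.77151734, -0.63620453]])}
top {'K': array([[507.12200899,   0.        , 321.09135898],
       [  0.        , 507.12200899, 240.77936417],
       [  0.        ,   0.        ,   1.        ]]), 'dist': array([-0.02186371,  0.        ,  0.        ,  0.        ,  0.        ]), 'position': array([ 0.35291045, -0.14752342,  1.10690577]), 'rotation': array([[ 0.00885744, -0.98742854,  0.15781769],
       [-0.99986444, -0.00655495,  0.01510406],
       [-0.01387969, -0.15793008, -0.98735275]])}
{'K': array([[427.22095572,   0.        , 327.93840314],
       [  0.        , 427.22095572, 239.1040163 ],
       [  0.        ,   0.        ,   1.        ]]), 'dist': array([-0.02159172,  0.        ,  0.        ,  0.        ,  0.        ]), 'tool_from_camera': array([[ 8.99529256e-04, -9.49436342e-01, -3.13958314e-01,
         7.98176015e-02],
       [ 9.99999507e-01,  7.21871388e-04,  6.82122028e-04,
        -5.54697684e-04],
       [-4.20993920e-04, -3.13958772e-01,  9.49436523e-01,
        -1.18864700e-01],
       [ 0.00000000e+00,  0.00000000e+00,  0.00000000e+00,
         1.00000000e+00]])}
```

View pics/side0.png

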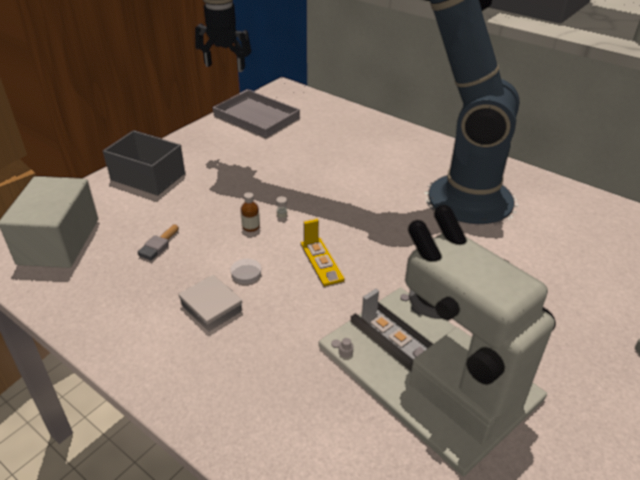

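View pics/top0.png

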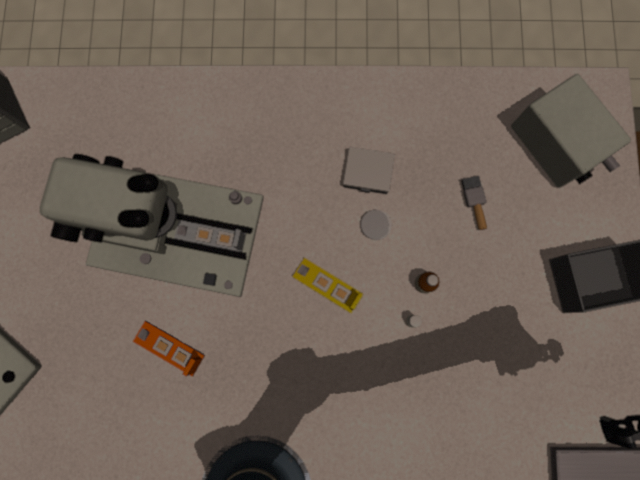

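In the side view the aluminium tray's tab is at about (370,303), and in the top view at about (241,238), in the black channel of the white instrument. There are two look-alikes in the top view: yellow at (327,285) and orange at (168,348). The aluminium one in the channel fits the description. I'll confirm with an enlarged crop.

Run:
```python
import cv2
a=cv2.imread("pics/top0.png")[150:310,70:280];cv2.imwrite("pics/crop1.png",cv2.resize(a,None,fx=3.7,fy=3.7,interpolation=cv2.INTER_CUBIC))
a=cv2.imread("pics/side0.png")[270:420,310:510];cv2.imwrite("pics/crop2.png",cv2.resize(a,None,fx=4,fy=4,interpolation=cv2.INTER_CUBIC))
```

```text
(no output)
```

View pics/crop1.png

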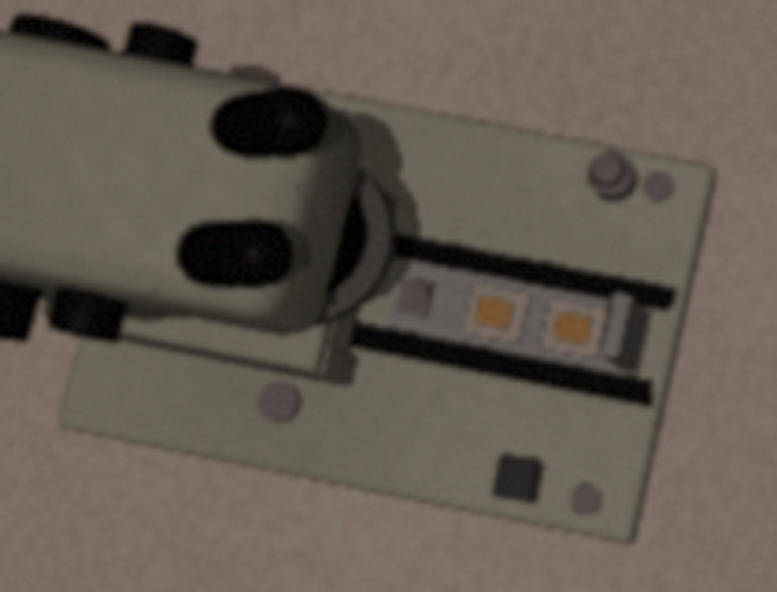

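View pics/crop2.png

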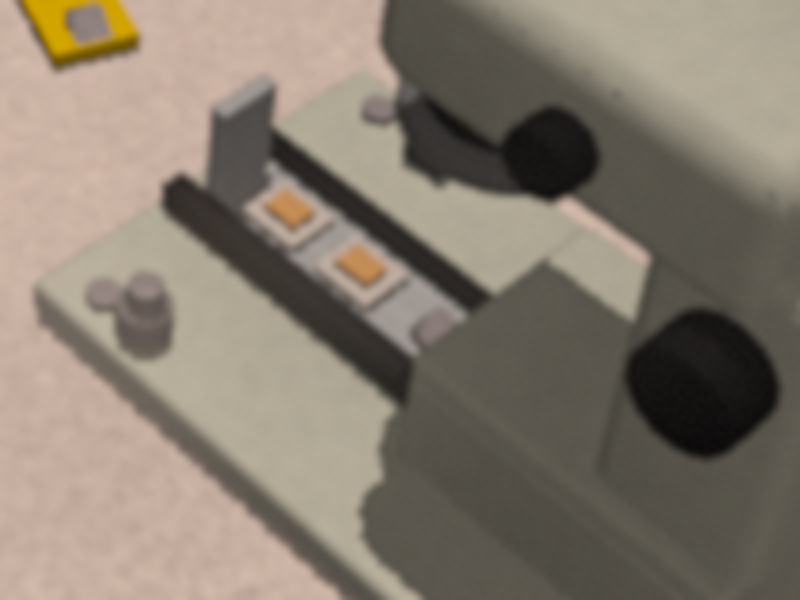

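The crops confirm the plain aluminium tray, with its upright tab at crop1 (621,325), sitting in the channel. Plate corners in crop1 are (713,165), (633,543) and (62,425).

```bash
cat > h.py <<'E'
from rig import *
import cv2,numpy as np
def ray(n,uv,z):
    c=camera_params(n);p=cv2.undistortPoints(np.array([[uv]],float),c['K'],c['dist'])[0,0]
    d=c['rotation']@[p[0],p[1],1];return c['position']+d*(z-c['position'][2])/d[2]
E
python3 - <<'E'
from h import *
t=lambda u,v,z:ray("top",(70+(u+.5)/3.7-.5,150+(v+.5)/3.7-.5),z)
s=lambda u,v,z:ray("side",(310+(u+.5)/4-.5,270+(v+.5)/4-.5),z)
L=np.array([[-.18,.115],[-.18,-.115],[.17,-.115]])
for name in("a",):
    Wt=np.array([t(713,165,.02),t(633,543,.02),t(62,425,.02)])
    print(Wt, np.linalg.norm(Wt[0]-Wt[1]),np.linalg.norm(Wt[2]-Wt[1]))
    # local y sign decided by z up
    for l in (L,L*[1,-1]):
        M,_=cv2.estimateAffinePartial2D(l,Wt[:,:2]);lc=l.mean(0);wc=Wt[:,:2].mean(0)
        U,S,V=np.linalg.svd((l-lc).T@(Wt[:,:2]-wc));R=(U@np.diag([1,np.sign(np.linalg.det(U@V))])@V).T
        o=wc-R@lc;print(R,o,np.linalg.norm((l@R.T+o)-Wt[:,:2],axis=1))
        for P in(t(621,325,.088)[:2],s(241,92,.088)[:2]): print("tab",P,"local",R.T@(P-o))
print("side corner",s(38,285,.02))
for n in("top","side"):
    pass
E
```

```text
[[ 6.29854223e-01 -2.48286965e-04  2.00000000e-02]
 [ 4.04996181e-01  4.00289096e-02  2.00000000e-02]
 [ 4.70902713e-01  3.80093412e-01  2.00000000e-02]] 0.2284368439122323 0.34639217216002754Traceback (most recent call last):
  File "<stdin>", line 10, in <module>
cv2.error: OpenCV(4.12.0) /io/opencv/modules/calib3d/src/ptsetreg.cpp:1108: error: (-215:Assertion failed) count >= 0 && to.checkVector(2) == count in function 'estimateAffinePartial2D'
```

Run:
```python
from h import *
t=lambda u,v,z:ray("top",(70+(u+.5)/3.7-.5,150+(v+.5)/3.7-.5),z)
s=lambda u,v,z:ray("side",(310+(u+.5)/4-.5,270+(v+.5)/4-.5),z)
l=np.array([[-.18,-.115],[-.18,.115],[.17,.115]])
W=np.array([t(713,165,.02),t(633,543,.02),t(62,425,.02)])[:,:2]
lc=l.mean(0);wc=W.mean(0);U,S,V=np.linalg.svd((l-lc).T@(W-wc));R=(U@V).T;o=wc-R@lc
print(R,o,np.linalg.det(R),l@R.T+o-W)
for P in(t(621,325,.088)[:2],s(241,92,.088)[:2]):print("tab",P,R.T@(P-o))
print("corner side",s(38,285,.02),"chan end top",R.T@(t(672,298,.036)[:2]-o),R.T@(t(650,390,.036)[:2]-o))
print("chuck",R.T@(t(612,175,.052)[:2]-o))
print("block",R.T@(t(518,478,.036)[:2]-o))
# reach tests
X=np.array([*R[:,0],0]);Y=np.array([*R[:,1],0]);Z=np.array([0,0,1.])
for ang in(30,40,50):
  a=np.radians(ang);z=-Z*np.cos(a)+X*np.sin(a)
  for sg in(1,-1):
    y=sg*Y;x=np.cross(y,z);Rt=np.c_[x,y,z]
    for lx in(-.3,-.15,-.05):
      tcp=np.array([*o,0])+X*lx+Z*.07-z*.006
      q=inverse_kinematics(tcp,Rt);print(ang,sg,lx,None if q is None else np.round(q,2))
```

```text
[[ 0.18525935 -0.98268966]
 [ 0.98268966  0.18525935]] [0.55132057 0.19509342] 1.0000000000000002 [[ 1.12897357e-03 -2.84726209e-03]
 [-3.16068551e-05 -5.14808635e-04]
 [-1.09736672e-03  3.36207072e-03]]
tab [0.521478   0.03897047] [-0.15894902  0.00040275]
tab [0.52029379 0.03840073] [-0.15972828  0.00146091]
corner side [0.62906583 0.00149235 0.02      ] chan end top [-0.17370895 -0.02752108] [-0.17282828  0.02760084]
chuck [-0.12686282 -0.08919453]
block [-0.1093092   0.09191744]
30 1 -0.3 [ 0.4   0.53 -0.01  2.06 -0.73  0.82 -2.36]
30 1 -0.15 [ 0.22  0.51 -0.15  2.1  -0.8   0.64 -2.56]
30 1 -0.05 [ 0.75  0.9  -1.19  2.04  0.67  0.54  2.23]
30 -1 -0.3 [ 0.87  0.62 -0.62  2.03 -0.28  0.69  0.37]
30 -1 -0.15 [ 0.62  0.61 -0.67  2.08 -0.32  0.52  0.15]
30 -1 -0.05 [ 0.49  0.65 -0.75  2.05 -0.17  0.42 -0.15]
40 1 -0.3 [ 0.47  0.59 -0.    2.04 -0.86  0.95 -2.19]
40 1 -0.15 [ 0.32  0.57 -0.17  2.1  -1.    0.75 -2.31]
40 1 -0.05 [ 0.26  0.59 -0.35  2.09 -1.03  0.58 -2.44]
40 -1 -0.3 [ 0.97  0.7  -0.66  2.01 -0.4   0.75  0.54]
40 -1 -0.15 [ 0.74  0.68 -0.72  2.08 -0.54  0.55  0.43]
40 -1 -0.05 [ 0.58  0.71 -0.78  2.07 -0.54  0.41  0.28]
50 1 -0.3 [ 0.52  0.67  0.02  2.01 -0.96  1.1  -2.06]
50 1 -0.15 [ 0.58  0.68 -0.42  2.09 -0.99  0.76 -2.24]
50 1 -0.05 [ 0.66  0.79 -0.79  2.09 -0.84  0.46 -2.49]
50 -1 -0.3 [ 1.05  0.79 -0.7   1.98 -0.49  0.83  0.66]
50 -1 -0.15 [ 0.83  0.78 -0.75  2.07 -0.7   0.6   0.65]
50 -1 -0.05 [ 0.66  0.79 -0.8   2.08 -0.83  0.46  0.64]
```

```bash
cat >> h.py <<'E'
R2=np.array([[0.18525935,-0.98268966],[0.98268966,0.18525935]])
O=np.array([0.55132057,0.19509342,0])
X=np.array([*R2[:,0],0]);Y=np.array([*R2[:,1],0]);Z=np.array([0,0,1.])
def rot(deg,sg=1):
    a=np.radians(deg);z=-Z*np.cos(a)+X*np.sin(a);y=sg*Y;return np.c_[np.cross(y,z),y,z]
def tcp(Rt,lx,ly,z,back=0): return O+X*lx+Y*ly+Z*z-Rt[:,2]*(.006+back)
def loc(p): p=np.asarray(p)-O;return np.round([p@X,p@Y,p[2]],4)
def F(s=None):
    f=np.asarray((s or sense())['wrist_force']);return np.round([f@X,f@Y,f[2]],2)
E
python3 - <<'E'
from h import *
A=rot(42)
movep(tcp(A,-.159,.001,.068,.20),A)
print(sense()['time_s'],np.round(sense()['joint_pos'],2))
move_l(tcp(A,-.159,.001,.068,.10),feed=.15)
s=sense();p,d=camera("wrist");cv2.imwrite("pics/w1.png",p[:,:,::-1]);np.save("pics/w1.npy",d)
print(s['time_s'],np.round(s['joint_pos'],2),loc(s['position']),F(s),s['finger_gap'])
np.save("pics/w1pose.npy",np.c_[s['tcp_rot'],s['position']])
E
```

```text
2.325 [ 0.41  0.37  0.07  1.97 -0.79  1.2  -2.39]
3.1417 [ 0.34  0.46  0.01  2.06 -0.9   1.   -2.32] [-0.2308  0.0004  0.1471] [-1.28  0.17  0.11] 0.08530417690931132
```

View pics/w1.png

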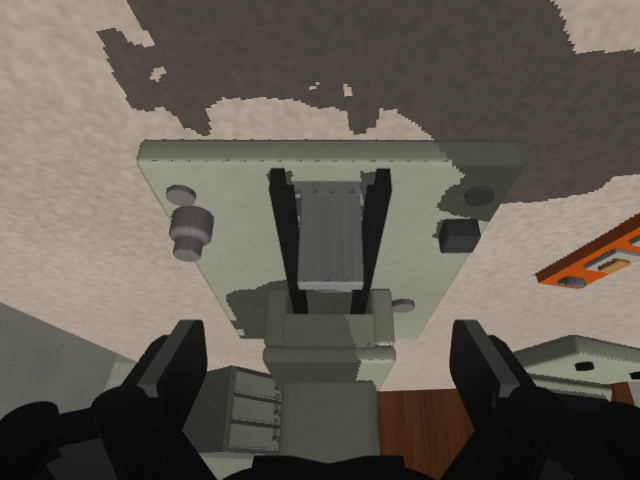

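The wrist view is upside down. The tab's outer face spans columns 297–363, with its top edge at row ~289, and the open fingers straddle it. The front edge of the plate's top runs from (140,161) to (521,164).

Run:
```python
from h import *
P=np.load("pics/w1pose.npy");c=camera_params("wrist");T=c['tool_from_camera'];d=np.load("pics/w1.npy")
def w(uv,z):
    p=cv2.undistortPoints(np.array([[uv]],float),c['K'],c['dist'])[0,0]
    o=P[:,:3]@T[:3,3]+P[:,3];r=P[:,:3]@T[:3,:3]@[p[0],p[1],1];return o+r*(z-o[2])/r[2]
for n,uv,z in(("tabL",(297.5,288),.088),("tabR",(363,290),.088),("plL",(140,161),.02),("plR",(521,164),.02)):print(n,loc(w(uv,z)))
for uv in((330,250),(315,230),(345,230)):
    u,v=uv;p=cv2.undistortPoints(np.array([[uv]],float),c['K'],c['dist'])[0,0];q=T[:3,:3]@(np.array([p[0],p[1],1])*d[v,u])+T[:3,3];print("depth",loc(P[:,:3]@q+P[:,3]))
```

```text
tabL [-0.1505 -0.0155  0.088 ]
tabR [-0.1477  0.0209  0.088 ]
plL [-0.1774 -0.1079  0.02  ]
plR [-0.1749  0.1144  0.02  ]
depth [-0.1594  0.0025  0.0689]
depth [-0.1607 -0.0061  0.0567]
depth [-0.1605  0.011   0.0566]
```

Run:
```python
from h import *
A=rot(42)
print(F())
hit=move_l(tcp(A,-.156,.0025,.068),A,feed=.12,until_force=8)
print("hit",hit,loc(sense()['position']),F())
if not hit:
    command_gripper(0.0,30)
    s=sense();print(s['time_s'],s['finger_gap'],s['gripper_force'],F(s),loc(s['position']),np.round(s['ft_torque'],2),np.round(s['joint_pos'],2))
```

```text
[-0.96  0.37  0.44]
hit False [-0.1605  0.0021  0.0726] [-0.04 -0.16 -0.48]
4.7 0.0350469401514248 31.80487096309662 [-2.25  0.44  2.37] [-0.1602  0.0022  0.0728] [-0.55  0.14  0.07] [ 0.35  0.58 -0.18  2.11 -1.02  0.77 -2.26]
```

```bash
cat > push.py <<'E'
from h import *
A=rot(42);p0=tcp(A,-.156,.0025,.068);f0=F()[0]
print("quick",move_l(p0+X*.056,feed=.07,until_force=9),F(),loc(sense()['position']))
k=round(float((np.array(sense()['position'])-p0)@X),4)
while k<.125:
    k+=.002
    hit=move_l(p0+X*k,feed=.02,until_force=9)
    s=sense();f=F(s);print(round(k,4),loc(s['position']),f,round(s['finger_gap'],4),hit)
    if hit or f0-f[0]>17:break
print(s['time_s'])
E
python3 push.py
```

```text
quick False [ 1.85 -0.6   3.88] [-0.1035  0.0026  0.0728]
0.0586 [-0.1017  0.0021  0.0728] [ 0.28 -0.86  5.47] 0.0358 False
0.0606 [-0.1     0.0019  0.0728] [-1.63 -0.21  5.34] 0.0356 False
0.0626 [-0.0982  0.0018  0.0728] [-2.15 -0.56  6.36] 0.0353 False
0.0646 [-0.0962  0.0017  0.0728] [-1.73 -1.07  6.6 ] 0.0354 False
0.0666 [-0.0943  0.0016  0.0728] [-1.5  -0.24  6.32] 0.0351 False
0.0686 [-0.0923  0.0016  0.0728] [-2.25 -0.6   5.77] 0.0353 False
0.0706 [-0.0903  0.0016  0.0728] [-1.33 -0.66  6.05] 0.0359 False
0.0726 [-0.0883  0.0015  0.0728] [-1.75 -0.82  6.45] 0.0357 False
0.0746 [-0.0863  0.0016  0.0728] [-0.3  -0.38  6.67] 0.0353 False
0.0766 [-0.0849  0.0014  0.0728] [-4.1  -0.13  9.13] 0.0356 False
0.0786 [-0.0833  0.0013  0.0728] [-6.15 -0.35 10.47] 0.0357 False
0.0806 [-0.0814  0.0014  0.0728] [-6.85  0.36  9.46] 0.0357 False
0.0826 [-0.0798  0.0012  0.0728] [-6.96  1.03 11.33] 0.0357 False
0.0846 [-0.0783  0.0011  0.0728] [-9.72  1.   13.01] 0.0354 False
0.0866 [-0.0766  0.001   0.0728] [-10.95   1.25  14.47] 0.0352 False
0.0886 [-0.0748  0.0009  0.0728] [-12.43   1.71  15.08] 0.0356 False
0.0906 [-0.0729  0.0008  0.0728] [-12.59   2.05  15.06] 0.0355 False
0.0926 [-0.071   0.0007  0.0728] [-12.94   1.64  15.17] 0.0353 False
0.0946 [-0.0687  0.0007  0.0728] [-12.39   1.4   14.59] 0.0355 False
0.0966 [-0.0666  0.0007  0.0728] [-11.91   0.24  13.77] 0.0355 False
0.0986 [-0.0647  0.0007  0.0728] [-10.93   2.25  13.4 ] 0.0355 False
0.1006 [-0.0627  0.0007  0.0728] [-12.22   0.91  14.92] 0.0361 False
0.1026 [-0.0608  0.0007  0.0728] [-11.82   1.68  14.11] 0.0355 False
0.1046 [-0.0585  0.0007  0.0728] [-11.2    0.22  13.  ] 0.0354 False
0.1066 [-0.0564  0.0007  0.0728] [-10.63   0.71  13.15] 0.0353 False
0.1086 [-0.0559  0.0004  0.0727] [-15.42   2.68  17.2 ] 0.0356 False
0.1106 [-0.0557 -0.      0.0726] [-24.18   5.14  24.75] 0.0356 False
12.4333
```

Plunger contact came at TCP x≈-0.086. The catch region passed and the hard stop was felt 30 mm further on, at -0.056, as described. Now I'll ease off, release and back out.

Run:
```python
from h import *
A=rot(42);p0=tcp(A,-.156,.0025,.068)
for k in(.108,.106,.104):
    move_l(p0+X*k,feed=.015);print(k,loc(sense()['position']),F())
command_gripper(.085);sleep(.3)
s=sense();print(s['time_s'],s['finger_gap'],F(s),loc(s['position']))
move_l(p0+X*.104-A[:,2]*.08,feed=.15);sleep(.5)
s=sense();p,d=camera("wrist");cv2.imwrite("pics/w2.png",p[:,:,::-1]);np.save("pics/w2.npy",d);np.save("pics/w2pose.npy",np.c_[s['tcp_rot'],s['position']])
print(s['time_s'],F(s),loc(s['position']))
```

```text
0.108 [-0.0559  0.      0.0727] [-13.33   0.84  15.1 ]
0.106 [-0.0566  0.0002  0.0727] [-7.97 -0.75 10.38]
0.104 [-0.0581  0.0003  0.0727] [-4.79 -1.62  8.11]
14.1667 0.08510579628718486 [ 0.15  0.73 -0.59] [-0.056   0.0025  0.0725]
15.35 [0.16 1.04 0.16] [-0.1094  0.0026  0.1317]
```

View pics/w2.png

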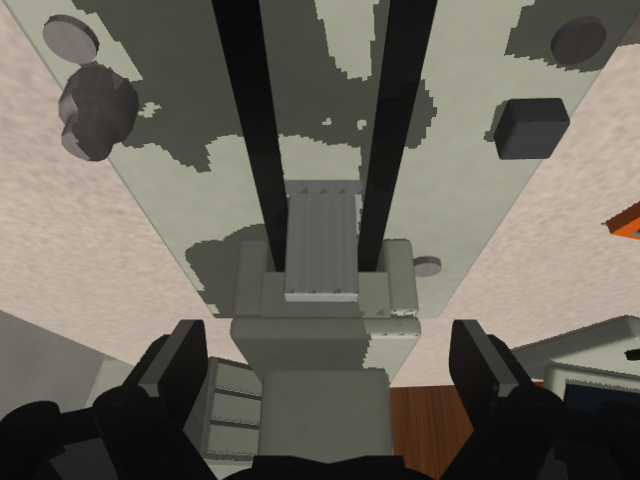

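The tab's outer face (columns 286–358, row ~245) is still deep in, close to the hood. I'll get its position from depth.

Run:
```python
from h import *
P=np.load("pics/w2pose.npy");c=camera_params("wrist");T=c['tool_from_camera'];d=np.load("pics/w2.npy")
for u,v in((322,250),(305,230),(340,230),(305,260),(340,260)):
    p=cv2.undistortPoints(np.array([[(u,v)]],float),c['K'],c['dist'])[0,0];q=T[:3,:3]@(np.array([p[0],p[1],1])*d[v,u])+T[:3,3];print(loc(P[:,:3]@q+P[:,3]))
for v in (250,):
    print(286,358)
    for u in(286,358):
        p=cv2.undistortPoints(np.array([[(u,v)]],float),c['K'],c['dist'])[0,0];q=T[:3,:3]@(np.array([p[0],p[1],1])*d[v,322])+T[:3,3];print(loc(P[:,:3]@q+P[:,3]))
```

```text
[-0.0604  0.0008  0.0656]
[-0.0595 -0.008   0.0534]
[-0.0595  0.0099  0.0535]
[-0.059  -0.0076  0.0705]
[-0.0595  0.0097  0.0707]
286 358
[-0.0604 -0.0171  0.0656]
[-0.0604  0.0187  0.0656]
```

It rests about 4.5 mm back from the stop, not the 20 mm or more it would show uncaught, so it is caught. Now I'll re-grip and tug.

Run:
```python
from h import *
A=rot(42);p1=tcp(A,-.056,.001,.068)
hit=move_l(p1,A,feed=.12,until_force=8);print("hit",hit,F())
if not hit:
    command_gripper(0.0,40);f0=F()[0];s=sense();print(s['finger_gap'],s['gripper_force'],F(s),loc(s['position']))
    k=0
    while k<.012:
        k+=.0006;h=move_l(p1-X*k,feed=.01,until_force=10);s=sense();f=F(s);print(round(k,4),loc(s['position']),f,h)
        if f[0]-max(f0,0)>=9.5 and f[0]>=9.5:break
    sleep(.3);print("hold",F(),loc(sense()['position']))
    for q in np.arange(k-.0006,-.0001,-.0012): 
        move_l(p1-X*q,feed=.02)
        if F()[0]<1.5:break
    print("relaxed",F(),q)
    command_gripper(.085);sleep(.2);s=sense();print(s['time_s'],s['finger_gap'],F(s))
    move_l(p1-X*max(q,0)-A[:,2]*.10,feed=.15);sleep(.4)
    s=sense();p,d=camera("wrist");print(s['time_s'],F(s))
    P=np.c_[s['tcp_rot'],s['position']];c=camera_params("wrist");T=c['tool_from_camera']
    cv2.imwrite("pics/w3.png",p[:,:,::-1])
    for u,v in((320,225),(320,235),(320,245)):
        z=cv2.undistortPoints(np.array([[(u,v)]],float),c['K'],c['dist'])[0,0];g=T[:3,:3]@(np.array([z[0],z[1],1])*d[v,u])+T[:3,3];print(loc(P[:,:3]@g+P[:,3]))
```

```text
hit False [ 0.28  0.23 -0.54]
0.0354127622209246 39.899545311927795 [-4.09  0.02  3.98] [-0.0604  0.0005  0.0729]
0.0006 [-0.0605  0.0005  0.0729] [-1.46 -0.51  5.11] False
0.0012 [-0.0605  0.0006  0.0729] [ 2.55 -1.27  2.59] False
0.0018 [-0.0606  0.0008  0.0729] [ 4.91 -1.92  1.69] False
0.0024 [-0.0607  0.0009  0.0729] [ 6.71 -2.76 -0.24] False
0.003 [-0.0608  0.0009  0.0729] [ 9.61 -3.25 -2.02] False
hold [10.71 -3.59 -1.55] [-0.0608  0.001   0.0729]
relaxed [-2.1  -1.56  7.61] 0.0
19.7417 0.08470968762427304 [ 0.55  0.79 -0.54]
20.9583 [-0.92  0.16 -0.29]
[-0.0597 -0.0021  0.0547]
[-0.0594 -0.0021  0.0611]
[-0.0612 -0.002   0.0685]
```

The tug reached about 10.7 N outward and the tray held firm. The tab face is still at -0.060 and the hand is clear, so I'm handing in.

```bash
python3 -c "
from rig import *
print(finish_job())"
```

```text
the job is handed in; nothing more can be done
None
```

The tray is pushed in and caught, it held against a tug of about 10.7 N, the hand is clear, and the job is handed in at about 21 s of robot time (no verdict was shown).

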